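# Clear the hob and hold the burner knob at light

### The job

Clear the crumpled paper ball and the cork stopper off the gas hob into the open scrap caddy first. Then work the burner's knob for lighting: press it fully down and, keeping it down, turn it anticlockwise from off past its two clicks (low and full flame) to the third, the sprung lighting position at the end of its turn. Hold it there, pressed down and turned against its springs, and finish while still gripping and holding it; leave everything else where it stands.

Things in the scene. Friction and masses are not known exactly. Their poses are not given: they have to be found in the camera images.
- hob: Built-in one-burner gas hob: stainless deck 510 mm (x) by 285 (y), top 8 mm above the counter. Origin: deck centre at counter height; x from knob to burner (away from the robot), y left. Knob axis at x -195 mm. Black pan support centred at x +90 mm, reaching 125 mm from there, top 47 mm above the deck. The scraps lie on the bare deck between knob and support.
- knob: The hob's only knob, black, vertical axis. Skirt 41 mm across, 7 mm high, under an upright grip bar 40 mm long, 14 wide, 24 high. Origin on the axis under the skirt, 20 mm above the counter unpressed; the bar stands 6 to 30 mm above it. x along the bar to its white pointer line (at off it points to the burner, along the hob's x), y across the bar, z up. Turns and sinks with the knob.
- knob_grip (a point): Point on the knob's axis 2 mm below the top of the grip bar (28 mm above the knob's origin); unpressed 48 mm above the counter. With the TCP here the fingertips end 3 mm above the skirt.
- knob_turn (a joint): Turn of the knob, rad, positive anticlockwise from above. 0 off (start), 0.45 first click (low), 0.90 second (full), 1.30 third (lighting), stop at 1.40. Click bumps: about 0.05 N m at 0.22, 0.67, 1.10. Past 0.90 a spring drives it back, 0.11 N m at 1.30; let go, it returns to about 0.90. Unless pressed nearly fully (over 4.5 mm), a lock stops it 0.13 rad from off.
- knob_press (a joint): How far the knob is pressed down in m, 0 = up, 0.006 = fully down on a hard stop. Spring: about 2 N at the start, 4 N fully down; it comes up again when let go, at any turn.
- paper_ball: Crumpled ball of white paper, firm, 33 to 48 mm across and about 38 mm high, 12 g. Stands on the hob's deck. Origin at its underside, z up.
- cork: Tapered cork stopper standing on its narrow end on the hob's deck: 27 mm across at the foot, 31 mm at the top, 36 mm high, 12 g. Origin at the centre of its foot, z up.
- caddy: Scrap caddy: open round stainless pail standing on the counter beside the hob, left or right. 150 mm across the rim, 125 mm across the foot, 130 mm high, wall 3 mm, floor 4 mm, 0.7 kg, loose; a wire bail hangs down its front or side. Origin at the centre of its foot, z up.
- pan: Small black nonstick frying pan standing on the counter on the other side of the hob: 180 mm across, 42 mm high, handle 150 mm long along its -x (towards the robot). Origin at the centre of its foot. Bystander.
- oil_bottle: Green glass oil bottle with a steel twist cap, 62 mm across, 215 mm high, standing at the left. Origin at its foot. Bystander.
- spoon_rest: White porcelain spoon rest, 145 mm long, 90 mm wide, 14 mm high, at the far right. Origin at its underside. Bystander.
- fish_turner: Stainless slotted fish turner with a black handle, 310 mm long, 65 mm wide, lying at the right. Origin at its underside near the middle. Bystander.

How it is judged:
By the outcome, as a careful person would: the job done as asked, in the order asked, and still so for the second after the job is handed in, while the arm keeps its last pose, push and grip.
It also fails if it takes over 72 s, if anything falls off the work surface, if the arm or the gripper's body presses on something with over 40 N, if the wrist force passes 120 N, or if a joint passes its speed limit or range.

### The arm

A 6-joint arm with a two-finger parallel gripper is mounted at the origin on the work surface. World frame = base frame: x ahead of the robot, y to its left, z up, the work surface at z = 0. Lengths are in mm, angles in rad, forces in N, time in s.
With the tool pointing down it reaches from about 425 to 925 mm from the base axis. Payload 12.5 kg.
Tool frame: the origin (TCP) lies between the finger pads, 19 mm behind the fingertips; this is the grasp point; z points along the fingers, y is the line along which they close (so a half turn about z gives the same grasp; the last joint's range is limited). The gripper opens to 85 mm and grips with 20 to 120 N. Pads are 22 mm wide; open, the fingers measure 114 mm over their backs; the gripper's body (76 mm by 85 mm) begins 54 mm behind the grasp point. The pads swing forward as they close: fully open they stand 13 mm farther back than shut.
Start: joints at [-1.38, 0.491, 1.559, -0, 1.092, -0.106], TCP at [182.811, -597.681, 250.027] pointing down, gripper open.
Joint ranges: [-3.1, 3.1], [-0.84, 2.19], [0.05, 2.79], [-1.13, 4.28], [0.06, 2.93], [-2.69, 2.69]. Speed limits (rad/s): [2.22, 2.22, 2.79, 3.14, 3.14, 3.14].

### API

Orientations are given as a rotation vector (axis times angle).
In Python, from plant import sense, snapshot, camera_params, ticket gives the robot as it stands.
- The arm moves only by the shell command python3 -m jog 'ROWS'. ROWS is a JSON object of lists of equal length, an entry for each row: "delta_rot": the turn, a rotation vector about the tool's x, y, z in degrees, a list of three; "travel": the shift along the tool's x, y, z in mm, a list of three; "claw": the opening, from 0 (shut) to 1 (fully open). In form: {"delta_rot": [[rx, ry, rz], ...], "travel": [[dx, dy, dz], ...], "claw": [claw, ...]}. A call has exactly 10 rows; each row shifts and turns the commanded pose from where the row before left it, along the tool's axes as they then stand; what a row does not reach is not made up. A row lasts 1/12 s, in which the tool goes at most 41.7 mm and 7.16 degrees, less where a joint would pass 70% of its speed; a pose out of reach is approached as far as the arm can. A call is refused whole if a number of a shift passes 41.7 or a number of a turn 7.16, either way. A call with a gripper value outside its range is refused whole. The fingers move at their own pace and stop on an object; the grip force is fixed at half the most. Time passes only in rows, so rows that do not move let the fingers close, or fill a call up. It gives the time, the measured TCP pose, the force, the opening and the grip force at its end, in the units of the state.
- sense(): the state, without advancing time (a new reading comes with each control period).
- snapshot(name): name is "side" or "top"; returns (picture, depth): 384x512x3 uint8, red, green, blue; 384x512 float32, mm along the optical axis (not along the pixel's ray), 0 where there is no reading.
- camera_params(name): a dict with "fx", "fy", "cx", "cy" (pixels), "world_to_cam" (4x4, takes a point from world to camera coordinates). Camera axes: x right, y up, looking along -z (the intrinsics and any distortion apply to the point x, -y, -z); pixel columns grow to the right and rows downward; lengths in mm; the calibration is good to about 2 mm. A picture is of the moment at which its call begins. camera_params takes no time and is no camera call.
- ticket.sign_off(): hands the job in; it is judged then, once.
The state is a dict: "clock": time; "q": joint angles; "qvel": joint speeds; "effort": joint torques, N m; "position": TCP position; "orientation": TCP orientation; "wrist_force": force on the tool from outside, world axes, zero at the start; "torque": the same for the moment, N m; "width": finger opening in mm; "gripper_force": force on a finger pad.
Only numpy, scipy, OpenCV 4.12 (cv2) and the standard library are available. Lean on these libraries where they do the work, as an engineer would, in place of code of your own. Each camera call takes 0.05 s, during which the arm holds its last target. There are 200 camera calls.

## Working session

There is one attempt and no reset: what is moved stays moved. The work goes in short steps, Python scripts to look and compute and a shell command to move; the robot and the scene stay as the last step left them, time stands still between calls to the robot, and variables do not carry over. Pictures are saved under pics/ and viewed, at most 10 in all, crops included, and the job is handed in when it is done.

```bash
mkdir -p pics; ls
cat > h.py <<'E'
import numpy as np, cv2
from plant import sense, snapshot, camera_params
def ray(name,u,v):
    p=camera_params(name); T=np.array(p["world_to_cam"]); R=T[:3,:3]; t=T[:3,3]
    d=np.array([(u-p["cx"])/p["fx"],-(v-p["cy"])/p["fy"],-1.]); return -R.T@t, R.T@d
def onz(name,u,v,z):
    o,d=ray(name,u,v); return o+d*(z-o[2])/d[2]
def cloud(name,depth):
    p=camera_params(name); T=np.array(p["world_to_cam"]); R=T[:3,:3]; t=T[:3,3]
    v,u=np.mgrid[:384,:512]; d=np.stack([(u-p["cx"])/p["fx"],-(v-p["cy"])/p["fy"],-np.ones(u.shape)],-1)*depth[...,None]
    return (d-t)@R
E
python3 - <<'E'
from h import *
print(sense()); 
for n in("top","side"):
    im,d=snapshot(n); np.savez(f"{n}0.npz",im=im,d=d); cv2.imwrite(f"pics/{n}0.png",im[...,::-1]); p=camera_params(n); print(p)
E
```

```text
pics
{'clock': 0.0, 'q': array([-1.37956478e+00,  4.91586118e-01,  1.55944915e+00, -1.89870015e-05,
        1.09170262e+00, -1.05620681e-01]), 'qvel': array([0.0011365 , 0.00033062, 0.00077102, 0.00016254, 0.00187393,
       0.00190861]), 'effort': array([ 2.73375248e-03, -6.18441796e+01, -2.61592466e+01, -2.83380359e-05,
        4.05811239e-03, -2.29335041e-05]), 'position': array([ 182.7862188 , -597.46035871,  249.41133036]), 'orientation': array([-3.10591808e+00, -4.64428680e-01,  1.03377345e-04]), 'wrist_force': array([ 0.04225234,  0.40852477, -0.45886563]), 'torque': array([ 0.03496902, -0.03507223,  0.02456584]), 'gripper_force': 0.0, 'width': 85.80668016582655}
{'fx': 385.91408219832414, 'fy': 385.91408219832414, 'cx': 259.1012533761348, 'cy': 189.2969957345004, 'world_to_cam': array([[-3.16974620e-03, -9.99758091e-01, -2.17649483e-02,
        -7.78714294e+01],
       [ 9.88216329e-01, -6.46241053e-03,  1.52927184e-01,
        -5.83104777e+02],
       [-1.53030843e-01, -2.10237370e-02,  9.87997755e-01,
        -1.11674952e+03],
       [ 0.00000000e+00,  0.00000000e+00,  0.00000000e+00,
         1.00000000e+00]])}
{'fx': 354.18356869527025, 'fy': 354.18356869527025, 'cx': 253.03776117180854, 'cy': 191.16532906780813, 'world_to_cam': array([[ 9.79476136e-01, -2.00222232e-01, -2.31852837e-02,
        -5.59579221e+02],
       [ 1.33459757e-01,  5.58037934e-01,  8.19012916e-01,
        -8.91862937e+01],
       [-1.51046326e-01, -8.05297909e-01,  5.73306450e-01,
        -9.97177928e+02],
       [ 0.00000000e+00,  0.00000000e+00,  0.00000000e+00,
         1.00000000e+00]])}
```

View pics/top0.png

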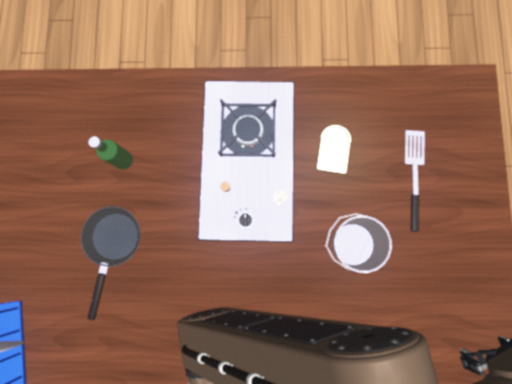

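View pics/side0.png

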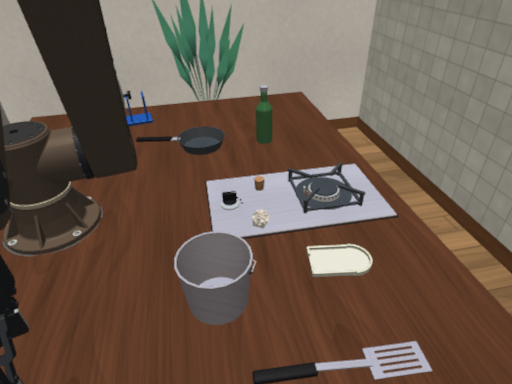

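The top view shows the cork at (225,187), the paper ball at (280,198), the knob at (245,219) and the caddy at about (358,243). The side view agrees, with the cork at (259,183), paper at (260,218), knob at (230,199) and caddy rim at (214,258).

Run:
```python
from h import *
for n,boxes in (("top",dict(cork=(215,177,236,197),paper=(268,187,292,209),knob=(233,206,257,230),caddy=(320,208,396,278),hob=(190,72,304,250))),("side",dict(cork=(250,172,270,194),paper=(248,206,274,230),knob=(216,186,243,212),caddy=(170,230,260,322)))):
    z=np.load(n+"0.npz"); im,d=z["im"],z["d"]; P=cloud(n,d); hsv=cv2.cvtColor(im,cv2.COLOR_RGB2HSV)
    for k,(a,b,c,e) in boxes.items():
        p=P[b:e,a:c].reshape(-1,3); ok=d[b:e,a:c].ravel()>0; px=hsv[b:e,a:c].reshape(-1,3); uv=np.stack(np.meshgrid(np.arange(a,c),np.arange(b,e)),-1).reshape(-1,2)
        if k=="hob":
            m=ok&(p[:,2]>-4)&(p[:,2]<18)&(px[:,2]>150)&(px[:,1]<60)
            q=np.array([onz(n,u,v,8)[:2] for u,v in uv[m]]); print(n,k,cv2.minAreaRect(q.astype(np.float32)),np.median(p[m,2]));continue
        if k=="cork": m=ok&(px[:,1]>90)&(px[:,0]<30)
        elif k=="knob": m=ok&(px[:,2]<70)
        elif k=="paper": m=ok&(p[:,2]>22)
        else: m=ok&(p[:,2]>118)
        q=p[m]; print(n,k,m.sum(),"med",np.median(q,0).round(1),"min",np.percentile(q,3,0).round(1),"max",np.percentile(q,97,0).round(1), "uv",uv[m].mean(0).round(1), uv[m].min(0),uv[m].max(0))
        if k in("paper","caddy"): print("   rect",cv2.minAreaRect(q[:,:2].astype(np.float32)), cv2.minEnclosingCircle(q[:,:2].astype(np.float32)))
S=[]
for n in("top","side"):
    im=np.load(n+"0.npz")["im"]; 
    c=im[175:234,212:296] if n=="top" else im[165:235,200:290]
    S.append(cv2.resize(c[...,::-1],(390,300),interpolation=cv2.INTER_CUBIC))
cv2.imwrite("pics/crop0.png",np.hstack(S))
```

```text
return _methods._mean(a, axis=axis, dtype=dtype,
  ret = um.true_divide(
Traceback (most recent call last):
IndexError: index -1 is out of bounds for axis 0 with size 0
```

```bash
cat > m.py <<'E'
from h import *
for n,boxes in (("top",dict(cork=(215,177,236,197),paper=(268,187,292,209),knob=(233,206,257,230),caddy=(320,208,396,278),hob=(190,72,304,250))),("side",dict(cork=(250,172,270,194),paper=(248,206,274,230),knob=(216,186,243,212),caddy=(170,230,260,322)))):
    z=np.load(n+"0.npz"); im,d=z["im"],z["d"]; P=cloud(n,d); hsv=cv2.cvtColor(im,cv2.COLOR_RGB2HSV)
    print(n,(d>0).mean(),P[187,225],hsv[187,225],hsv[183,259],P[198,280])
    for k,(a,b,c,e) in boxes.items():
        p=P[b:e,a:c].reshape(-1,3); ok=d[b:e,a:c].ravel()>0; px=hsv[b:e,a:c].reshape(-1,3).astype(int); uv=np.stack(np.meshgrid(np.arange(a,c),np.arange(b,e)),-1).reshape(-1,2)
        if k=="hob":
            m=ok&(p[:,2]>-4)&(p[:,2]<18)&(px[:,2]>150)&(px[:,1]<60)
            q=np.array([onz(n,u,v,8)[:2] for u,v in uv[m]]); print(n,k,cv2.minAreaRect(q.astype(np.float32)),np.median(p[m,2]));continue
        if k=="cork": m=ok&(px[:,1]>80)
        elif k=="knob": m=ok&(px[:,2]<80)
        elif k=="paper": m=ok&(p[:,2]>22)
        else: m=ok&(p[:,2]>118)
        if not m.any(): print(n,k,"none",p[ok].max(0),px.max(0)); continue
        q=p[m]; print(n,k,m.sum(),"med",np.median(q,0).round(1),"min",np.percentile(q,3,0).round(1),"max",np.percentile(q,97,0).round(1), "uv",uv[m].mean(0).round(1), uv[m].min(0),uv[m].max(0))
        if k in("paper","caddy"): print("   rect",cv2.minAreaRect(q[:,:2].astype(np.float32)), cv2.minEnclosingCircle(q[:,:2].astype(np.float32)))
S=[]
for n in("top","side"):
    im=np.load(n+"0.npz")["im"]; 
    c=im[175:234,212:296] if n=="top" else im[165:235,200:290]
    S.append(cv2.resize(c[...,::-1],(390,300),interpolation=cv2.INTER_CUBIC))
cv2.imwrite("pics/crop0.png",np.hstack(S))
E
python3 m.py
```

```text
top 0.9959462483723959 [590.53180188  22.25682248  43.21643377] [ 16  73 243] [126  10 250] [ 554.751316   -142.89044474   53.08794495]
top cork 2 med [584.3  17.6  43.5] min [584.3  16.2  43.2] max [584.4  19.   43.8] uv [226.5 189. ] [226 189] [227 189]
top paper 166 med [ 559.  -143.2   39.9] min [ 542.  -162.1   27. ] max [ 578.2 -125.1   52. ] uv [280. 197.] [273 190] [287 204]
   rect ((561.1580810546875, -143.8138427734375), (41.93486022949219, 43.086055755615234), 55.16537094116211) ((560.4760131835938, -143.65533447265625), 22.47221565246582)
top knob none [536.93509914   1.02664233  54.69299517] [135  34 251]
top caddy 451 med [ 418.  -385.7  129.5] min [ 346.1 -436.3  119.1] max [ 491.  -290.1  134.5] uv [366.9 243.8] [335 216] [391 272]
   rect ((418.44000244140625, -363.47528076171875), (153.2955780029297, 150.5448455810547), 89.52787780761719) ((418.8423156738281, -363.6641845703125), 77.11945343017578)Traceback (most recent call last):
  File "m.py", line 9, in <module>
    q=np.array([onz(n,u,v,8)[:2] for u,v in uv[m]]); print(n,k,cv2.minAreaRect(q.astype(np.float32)),np.median(p[m,2]));continue
                ~~~^^^^^^^^^
  File "h.py", line 7, in onz
    o,d=ray(name,u,v); return o+d*(z-o[2])/d[2]
        ~~~^^^^^^^^^^
  File "h.py", line 4, in ray
    p=camera_params(name); T=np.array(p["world_to_cam"]); R=T[:3,:3]; t=T[:3,3]
ValueError: time passes only in moves, steps and waits
```

```bash
sed -i 's/^def ray/import functools; camera_params=functools.lru_cache(camera_params)\ndef ray/' h.py
sed -i 's/m=ok&(px\[:,1\]>80)/m=(px[:,1]>45)\&(px[:,0]<40)/; s/m=ok&(px\[:,2\]<80)/m=px[:,2]<110/; s/\(    print(n,(d>0).*\)/    /' m.py
python3 m.py
```

```text
top cork 59 med [593.3  22.3  44.2] min [581.2  12.3  40.4] max [605.7  33.8  48.2] uv [225.  186.1] [221 182] [229 190]
top paper 166 med [ 559.  -143.2   39.9] min [ 542.  -162.1   27. ] max [ 578.2 -125.1   52. ] uv [280. 197.] [273 190] [287 204]
   rect ((561.1580810546875, -143.8138427734375), (41.93486022949219, 43.086055755615234), 55.16537094116211) ((560.4760131835938, -143.65533447265625), 22.47221565246582)
top knob none [536.93509914   1.02664233  54.69299517] [135  34 251]
top caddy 451 med [ 418.  -385.7  129.5] min [ 346.1 -436.3  119.1] max [ 491.  -290.1  134.5] uv [366.9 243.8] [335 216] [391 272]
   rect ((418.44000244140625, -363.47528076171875), (153.2955780029297, 150.5448455810547), 89.52787780761719) ((418.8423156738281, -363.6641845703125), 77.11945343017578)
top hob ((688.5771484375, -41.6920166015625), (291.2959899902344, 515.4080200195312), 88.63345336914062) 7.99281885486864
side cork 160 med [595.9  19.4  26.1] min [582.3   6.4  -2.5] max [639.7 132.5  44.6] uv [258.5 179.5] [250 172] [269 189]
side paper 197 med [ 561.  -152.    37.2] min [ 543.3 -163.    24.8] max [ 582.1 -130.5   49.6] uv [260.6 216.8] [252 209] [269 224]
   rect ((561.3936157226562, -145.59347534179688), (39.648338317871094, 44.839500427246094), 56.52616882324219) ((563.7207641601562, -143.80203247070312), 24.319137573242188)
side knob 163 med [492.6 -45.5  35.6] min [475.3 -57.4  21.1] max [511.2 -32.5  50.5] uv [229.2 197.8] [223 192] [240 204]
side caddy 979 med [ 419.  -349.6  128.4] min [ 349.4 -438.1  118.4] max [ 492.7 -291.3  132. ] uv [213.1 259.1] [175 231] [252 291]
   rect ((421.751708984375, -363.31732177734375), (150.8590850830078, 153.05783081054688), 0.2580851912498474) ((420.96331787109375, -363.1551818847656), 77.67758178710938)
```

View pics/crop0.png

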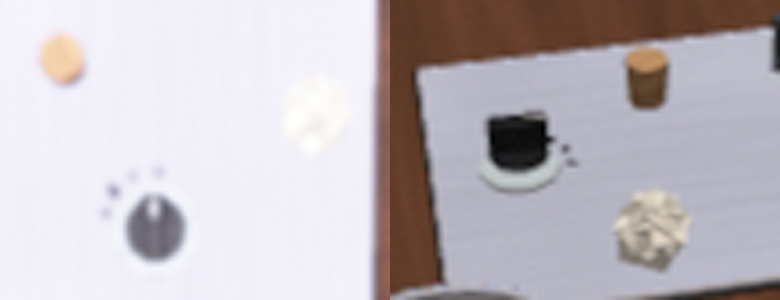

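The crop shows the cork top-left, the knob with its pointer towards the burner and the paper on the right. The knob is at off and its top-view centre is about (245.4,219.8).

```bash
cat >> h.py <<'E'
from scipy.spatial.transform import Rotation as Ro
def to(x,y,z):
    s=sense(); R=Ro.from_rotvec(s["orientation"]); print("tool delta",R.inv().apply(np.array([x,y,z])-s["position"]).round(1),"yaw",np.degrees(np.arctan2(*R.as_matrix()[[1,0],0])).round(2),"pos",s["position"].round(1),"w",round(s["width"],1),"F",s["wrist_force"].round(1),"M",s["torque"].round(2),"t",s["clock"],"q6",s["q"][5].round(2), "zax",R.as_matrix()[:,2].round(4))
E
python3 - <<'E'
from h import *
z=np.load("top0.npz"); im,d=z["im"],z["d"]; g=cv2.cvtColor(im,cv2.COLOR_RGB2GRAY)[206:230,233:257]
m=(g<170); n,l,s,c=cv2.connectedComponentsWithStats(m.astype(np.uint8)); print(g.min(),s[1:],c[1:])
i=1+np.argmax(s[1:,4]); u,v=c[i]+[233,206]; print("knob top",u,v,onz("top",u,v,30),onz("top",u,v,48))
print("depth",cloud("top",d)[int(v)-1:int(v)+2,int(u)].round(1))
# side: bar black
z=np.load("side0.npz"); im,d=z["im"],z["d"]; P=cloud("side",d)
g=cv2.cvtColor(im,cv2.COLOR_RGB2GRAY)[186:212,216:243]; m=(g<70)
n,l,s,c=cv2.connectedComponentsWithStats(m.astype(np.uint8)); print(s[1:],c[1:])
p=P[186:212,216:243]; t=(p[...,2]>46); q=p[t]; print("bar top",len(q),q.mean(0),q.min(0),q.max(0))
p=P[172:194,250:270]; t=(p[...,2]>38)&(p[...,2]<50); q=p[t]; print("cork top",len(q),q.mean(0),q.min(0),q.max(0))
print("cork top px side", (np.argwhere(t)).mean(0)+[172,250], "top-view ray",onz("top",225,186.1,44))
to(561,-144,120)
E
```

```text
100 [[  6   8  13  12 108]] [[11.97222222 13.91666667]]
knob top 244.97222222222223 219.91666666666666 [491.90583098 -37.56447293  30.        ] [490.5596402  -38.61168045  48.        ]
depth [[496.3 -35.7  48. ]
 [492.9 -36.   52.9]
 [490.1 -35.9  51.6]]
[[  7   6  14  13 145]] [[13.03448276 11.75862069]]
bar top 53 [ 486.62112895 -118.17915597  103.4827135 ] [ 409.3772123  -865.29616501   46.20676199] [514.6335596  -29.86601797 631.75926123]
cork top 55 [595.91721724  19.28488072  42.68932644] [581.67177299   5.6757353   38.29002572] [610.59825545  38.86033886  45.62540717]
cork top px side [179.32727273 259.36363636] top-view ray [593.15609075  22.1984056   44.        ]
tool delta [ 494.3 -322.9  129.9] yaw 17.01 pos [ 182.8 -597.5  249.5] w 85.2 F [-0.  -0.6  0.3] M [-0.02 -0.01  0.  ] t 0.1 q6 -0.11 zax [-2.e-04  1.e-03 -1.e+00]
```

```bash
python3 -m jog '{"delta_rot":[[0,0,6.13],[0,0,6.13],[0,0,6.13],[0,0,0],[0,0,0],[0,0,0],[0,0,0],[0,0,0],[0,0,0],[0,0,0]],"travel":[[0,0,0],[0,0,0],[0,0,0],[24,-30,0],[24,-30,0],[24,-30,0],[24,-30,0],[24,-30,0],[24,-30,0],[24,-30,0]],"claw":[1,1,1,1,1,1,1,1,1,1]}'; python3 -c "
from h import *
to(561,-144,120)"
```

```text
clock: 0.93
position: [356.6, -390.2, 249.9]
orientation: [-3.141, 0.038, 0.0]
wrist_force: [1.5, -0.2, -0.2]
width: 85.1
gripper_force: 0.0
tool delta [ 198.4 -251.   129.9] yaw -1.4 pos [ 356.6 -390.2  249.9] w 85.1 F [ 1.5 -0.2 -0.2] M [-0.    0.04 -0.02] t 0.9333 q6 0.64 zax [-2.e-04  2.e-04 -1.e+00]
```

```bash
python3 -m jog '{"delta_rot":[[0,0,0],[0,0,0],[0,0,0],[0,0,0],[0,0,0],[0,0,0],[0,0,0],[0,0,0],[0,0,0],[0,0,0]],"travel":[[24,-30,0],[24,-30,0],[24,-30,0],[24,-30,10],[24,-30,10],[24,-30,10],[24,-30,10],[22,-28,20],[0,0,30],[0,0,30]],"claw":[1,1,1,1,1,1,1,1,1,1]}'; python3 -c "
from h import *
to(561,-144,31)"
```

```text
clock: 1.77
position: [552.6, -156.6, 129.1]
orientation: [3.141, -0.033, 0.002]
wrist_force: [1.4, -0.4, 0.3]
width: 85.3
gripper_force: 0.0
tool delta [  8.  -12.8  98.1] yaw -1.2 pos [ 552.6 -156.6  129.1] w 85.3 F [ 1.4 -0.4  0.3] M [-0.05 -0.03  0.03] t 1.7667 q6 1.2 zax [ 1.3e-03 -5.0e-04 -1.0e+00]
```

```bash
python3 -m jog '{"delta_rot":[[0,0,0],[0,0,0],[0,0,0],[0,0,0],[0,0,0],[0,0,0],[0,0,0],[0,0,0],[0,0,0],[0,0,0]],"travel":[[8,-13,0],[0,0,25],[0,0,25],[0,0,25],[0,0,15],[0,0,8],[0,0,0],[0,0,0],[0,0,0],[0,0,0]],"claw":[1,1,1,1,1,1,0,0,0,0]}'; python3 -m jog '{"delta_rot":[[0,0,0],[0,0,0],[0,0,0],[0,0,0],[0,0,0],[0,0,0],[0,0,0],[0,0,0],[0,0,0],[0,0,0]],"travel":[[0,0,0],[0,0,0],[0,0,0],[0,0,-25],[0,0,-30],[0,0,-30],[0,0,-30],[0,0,-30],[0,0,-20],[0,0,0]],"claw":[0,0,0,0,0,0,0,0,0,0]}'; python3 -c "
from h import *
to(420,-363,190)
im,d=snapshot('side');cv2.imwrite('pics/s1.png',im[...,::-1])"
```

```text
clock: 2.6
position: [560.4, -145.9, 33.6]
orientation: [3.141, -0.038, 0.003]
wrist_force: [-1.6, -0.2, 4.1]
width: 44.9
gripper_force: 60.6
clock: 3.43
position: [561.2, -146.1, 202.5]
orientation: [3.138, -0.038, 0.013]
wrist_force: [0.3, 0.3, -1.3]
width: 44.8
gripper_force: 61.2
tool delta [-136.   220.2   12.1] yaw -1.38 pos [ 561.2 -146.1  202.5] w 44.8 F [ 0.3  0.3 -1.3] M [-0.03 -0.06  0.03] t 3.4333 q6 1.23 zax [ 0.008  -0.0032 -1.    ]
```

View pics/s1.png

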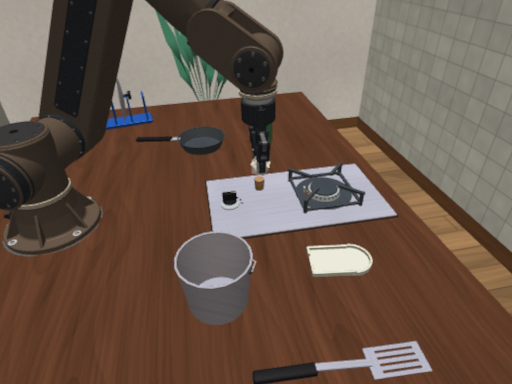

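The paper ball is in the fingers at about (262,165), the rest is undisturbed. Now to the caddy.

```bash
python3 -m jog '{"delta_rot":[[0,0,0],[0,0,0],[0,0,0],[0,0,0],[0,0,0],[0,0,0],[0,0,0],[0,0,0],[0,0,0],[0,0,0]],"travel":[[-17,27.5,0],[-17,27.5,0],[-17,27.5,0],[-17,27.5,0],[-17,27.5,0],[-17,27.5,0],[-17,27.5,0],[-17,27.5,0],[0,0,0],[0,0,0]],"claw":[0,0,0,0,0,0,0,0,0,0]}'; python3 -m jog '{"delta_rot":[[0,0,0],[0,0,0],[0,0,0],[0,0,0],[0,0,0],[0,0,0],[0,0,0],[0,0,0],[0,0,0],[0,0,0]],"travel":[[0,0,25],[0,0,25],[0,0,20],[0,0,20],[0,0,0],[0,0,0],[0,0,0],[0,0,0],[0,0,0],[0,0,0]],"claw":[0,0,0,0,0,0.8,0.8,0.8,0.8,0.8]}';  python3 -m jog '{"delta_rot":[[0,0,0],[0,0,0],[0,0,0],[0,0,0],[0,0,0],[0,0,0],[0,0,0],[0,0,0],[0,0,0],[0,0,0]],"travel":[[0,0,0],[0,0,0],[0,0,0],[0,0,-25],[0,0,-25],[0,0,-25],[0,0,-25],[0,0,-10],[0,0,0],[0,0,0]],"claw":[0.8,0.8,0.8,0.8,0.8,0.8,0.8,0.8,1,1]}';python3 -c "
from h import *
to(594.5,21.5,100)
im,d=snapshot('side');cv2.imwrite('pics/s2.png',im[...,::-1])"
```

```text
clock: 4.32
position: [417.5, -363.2, 196.4]
orientation: [-3.141, 0.042, 0.001]
wrist_force: [0.1, 1.0, -0.1]
width: 44.9
gripper_force: 61.2
clock: 5.15
position: [418.8, -362.5, 107.9]
orientation: [3.14, -0.038, 0.002]
wrist_force: [-0.3, -0.6, 0.7]
width: 68.3
gripper_force: 0.0
clock: 5.98
position: [418.4, -362.2, 216.5]
orientation: [3.141, -0.038, 0.0]
wrist_force: [-0.5, -0.2, -1.0]
width: 85.5
gripper_force: 0.0
tool delta [ 166.7 -387.9  116.5] yaw -1.39 pos [ 418.4 -362.2  216.5] w 85.5 F [-0.5 -0.2 -1. ] M [ 0.02  0.   -0.02] t 5.9833 q6 0.76 zax [ 1.e-04 -2.e-04 -1.e+00]
```

View pics/s2.png

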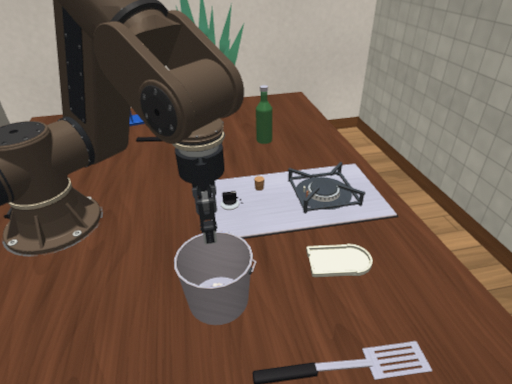

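The gripper is empty above the caddy and nothing fell outside, so the paper went in (I'll confirm from the top later). Next is the cork.

```bash
python3 -m jog '{"delta_rot":[[0,0,0],[0,0,0],[0,0,0],[0,0,0],[0,0,0],[0,0,0],[0,0,0],[0,0,0],[0,0,0],[0,0,0]],"travel":[[15,-35,0],[15,-35,0],[15,-35,0],[15,-35,0],[15,-35,0],[15,-35,0],[15,-35,10],[15,-35,15],[15,-35,15],[15,-35,15]],"claw":[1,1,1,1,1,1,1,1,1,1]}'; python3 -m jog '{"delta_rot":[[0,0,0],[0,0,0],[0,0,0],[0,0,0],[0,0,0],[0,0,0],[0,0,0],[0,0,0],[0,0,0],[0,0,0]],"travel":[[17,-38,20],[0,0,20],[0,0,20],[0,0,0],[0,0,0],[0,0,0],[0,0,0],[0,0,0],[0,0,0],[0,0,0]],"claw":[1,1,1,1,1,1,1,1,1,1]}'; python3 -c "
from h import *
to(594.5,21.5,31)"
```

```text
clock: 6.87
position: [576.9, -14.1, 159.6]
orientation: [-3.141, 0.038, 0.004]
wrist_force: [0.8, -0.7, -0.2]
width: 85.1
gripper_force: 0.0
clock: 7.7
position: [593.3, 17.6, 104.6]
orientation: [3.141, -0.039, 0.002]
wrist_force: [-0.0, -0.1, -0.4]
width: 85.6
gripper_force: 0.0
tool delta [ 1.  -3.9 73.6] yaw -1.41 pos [593.3  17.6 104.6] w 85.6 F [-0.  -0.1 -0.4] M [-0.   -0.01  0.01] t 7.7 q6 1.51 zax [ 1.1e-03 -2.0e-04 -1.0e+00]
```

```bash
python3 -m jog '{"delta_rot":[[0,0,0],[0,0,0],[0,0,0],[0,0,0],[0,0,0],[0,0,0],[0,0,0],[0,0,0],[0,0,0],[0,0,0]],"travel":[[1,-4,20],[0,0,22],[0,0,20],[0,0,10],[0,0,0],[0,0,0],[0,0,0],[0,0,0],[0,0,0],[0,0,0]],"claw":[1,1,1,1,1,0,0,0,0,0]}'; python3 -m jog '{"delta_rot":[[0,0,0],[0,0,0],[0,0,0],[0,0,0],[0,0,0],[0,0,0],[0,0,0],[0,0,0],[0,0,0],[0,0,0]],"travel":[[0,0,0],[0,0,0],[0,0,0],[0,0,0],[0,0,-25],[0,0,-30],[0,0,-30],[0,0,-30],[0,0,-30],[0,0,-25]],"claw":[0,0,0,0,0,0,0,0,0,0]}'; python3 -c "
from h import *
to(420,-363,200)"
```

```text
clock: 8.53
position: [594.7, 21.9, 32.9]
orientation: [3.141, -0.038, 0.002]
wrist_force: [-1.3, 2.9, 9.3]
width: 28.5
gripper_force: 58.4
clock: 9.37
position: [594.3, 21.9, 204.6]
orientation: [3.141, -0.038, 0.003]
wrist_force: [0.2, -0.5, -0.1]
width: 28.4
gripper_force: 59.0
tool delta [-164.9  389.     4.4] yaw -1.38 pos [594.3  21.9 204.6] w 28.4 F [ 0.2 -0.5 -0.1] M [ 0.01  0.04 -0.02] t 9.3667 q6 1.52 zax [ 1.9e-03 -2.0e-04 -1.0e+00]
```

```bash
python3 -m jog '{"delta_rot":[[0,0,0],[0,0,0],[0,0,0],[0,0,0],[0,0,0],[0,0,0],[0,0,0],[0,0,0],[0,0,0],[0,0,0]],"travel":[[-15,35,0],[-15,35,0],[-15,35,0],[-15,35,0],[-15,35,0],[-15,35,0],[-15,35,0],[-15,35,0],[-15,35,0],[-15,35,0]],"claw":[0,0,0,0,0,0,0,0,0,0]}'; python3 -m jog '{"delta_rot":[[0,0,0],[0,0,0],[0,0,0],[0,0,0],[0,0,0],[0,0,0],[0,0,0],[0,0,0],[0,0,0],[0,0,0]],"travel":[[-15,39,0],[0,0,0],[0,0,25],[0,0,25],[0,0,20],[0,0,10],[0,0,0],[0,0,0],[0,0,0],[0,0,0]],"claw":[0,0,0,0,0,0,0,0.6,0.6,0.6]}';  python3 -m jog '{"delta_rot":[[0,0,0],[0,0,0],[0,0,0],[0,0,0],[0,0,0],[0,0,0],[0,0,0],[0,0,0],[0,0,0],[0,0,0]],"travel":[[0,0,0],[0,0,0],[0,0,0],[0,0,-25],[0,0,-25],[0,0,-25],[0,0,-20],[10,-20,0],[10,-20,0],[10,-20,0]],"claw":[0.6,0.6,0.6,0.6,0.6,0.6,0.6,0.6,0.6,0.6]}';python3 -c "
from h import *
to(492.5,-37,100)"
```

```text
clock: 10.2
position: [434.7, -326.0, 202.5]
orientation: [3.141, -0.038, 0.001]
wrist_force: [0.7, -0.3, -0.3]
width: 28.4
gripper_force: 59.1
clock: 11.03
position: [420.4, -363.3, 123.2]
orientation: [3.14, -0.038, 0.002]
wrist_force: [0.6, -0.3, -0.9]
width: 51.4
gripper_force: 0.0
clock: 11.87
position: [451.6, -303.2, 217.6]
orientation: [3.141, -0.039, 0.001]
wrist_force: [1.4, -0.1, -0.6]
width: 51.2
gripper_force: 0.0
tool delta [  34.1 -267.2  117.4] yaw -1.44 pos [ 451.6 -303.2  217.6] w 51.2 F [ 1.4 -0.1 -0.6] M [-0.    0.02 -0.  ] t 11.8667 q6 0.88 zax [ 8.e-04 -8.e-04 -1.e+00]
```

Run:
```python
from h import *
t,dt=snapshot("top"); s,ds=snapshot("side")
a=cv2.resize(t[200:290,310:410,::-1],(400,360)); b=cv2.resize(s[160:330,170:290,::-1],(254,360)); cv2.imwrite("pics/c3.png",np.hstack([a,b]))
# white/grey bezel ring from side on deck plane: knob black blob
P=cloud("side",ds); p=P[180:215,210:250].reshape(-1,3)
g=cv2.cvtColor(s,cv2.COLOR_RGB2GRAY)[180:215,210:250].ravel()
q=p[(p[:,2]>44)&(p[:,2]<54)]; print(len(q),q.mean(0).round(1),q.min(0).round(1),q.max(0).round(1),cv2.minAreaRect(q[:,:2].astype(np.float32)))
P=cloud("top",dt); p=P[206:234,230:260].reshape(-1,3); q=p[(p[:,2]>40)&(p[:,2]<56)]; print(len(q),q.mean(0).round(1),cv2.minAreaRect(q[:,:2].astype(np.float32)))
q=p[(p[:,2]>15)&(p[:,2]<56)]; print(len(q),q.mean(0).round(1),cv2.minAreaRect(q[:,:2].astype(np.float32)))
```

```text
24 [506.9 -41.9  47.9] [498.9 -49.   44.7] [514.7 -33.   50.6] ((507.14862060546875, -40.46559143066406), (15.749645233154297, 14.352947235107422), 79.05502319335938)
67 [492.6 -38.8  49.3] ((491.9787292480469, -38.78969192504883), (12.148362159729004, 38.04011154174805), 89.82865905761719)
152 [491.6 -38.9  36.3] ((488.7031555175781, -38.87654113769531), (45.422027587890625, 40.776004791259766), 26.24827766418457)
```

View pics/c3.png

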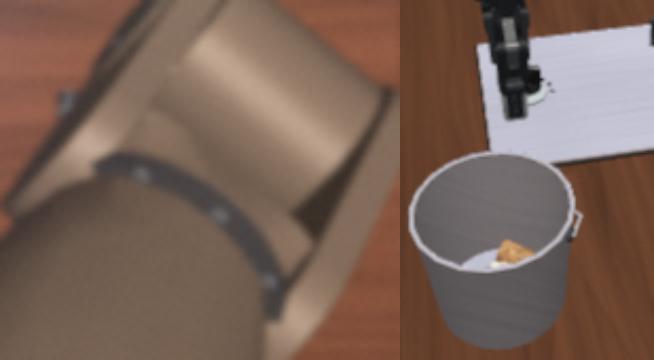

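The caddy crop shows the cork and a bit of the white paper inside the pail. The arm hides the left half. Moving over the knob.

```bash
python3 -m jog '{"delta_rot":[[0,0,0],[0,0,0],[0,0,0],[0,0,0],[0,0,0],[0,0,0],[0,0,0],[0,0,0],[0,0,0],[0,0,0]],"travel":[[4,-33,0],[4,-33,0],[4,-33,10],[4,-33,15],[4,-33,15],[4,-33,15],[4,-33,15],[6,-35,15],[0,0,15],[0,0,0]],"claw":[0.6,0.6,0.6,0.6,0.6,0.6,0.6,0.6,0.6,0.6]}';python3 -c "
from h import *
to(492.5,-38,48)"
```

```text
clock: 12.8
position: [491.1, -37.3, 115.0]
orientation: [-3.141, 0.033, 0.005]
wrist_force: [0.1, 0.1, 0.2]
width: 51.2
gripper_force: 0.0
tool delta [ 1.6  0.7 67. ] yaw -1.21 pos [491.1 -37.3 115. ] w 51.2 F [0.1 0.1 0.2] M [ 0.02  0.06 -0.02] t 12.8 q6 1.38 zax [-3.3e-03  5.0e-04 -1.0e+00]
```

```bash
python3 -m jog '{"delta_rot":[[0,0,0],[0,0,0],[0,0,0],[0,0,0],[0,0,0],[0,0,0],[0,0,0],[0,0,0],[0,0,0],[0,0,0]],"travel":[[1.5,0.5,15],[0,0,20],[0,0,18],[0,0,9],[0,0,5],[0,0,0],[0,0,0],[0,0,0],[0,0,0],[0,0,0]],"claw":[0.6,0.6,0.6,0.6,0.6,0.6,0.6,0.6,0.6,0.6]}';python3 -c "
from h import *
to(492.5,-38,48)"
```

```text
clock: 13.63
position: [493.5, -39.2, 50.6]
orientation: [3.141, -0.038, 0.002]
wrist_force: [-0.3, 0.6, 0.5]
width: 51.2
gripper_force: 0.0
tool delta [-1.1 -1.2  2.6] yaw -1.38 pos [493.5 -39.2  50.6] w 51.2 F [-0.3  0.6  0.5] M [ 0.01 -0.03 -0.03] t 13.6333 q6 1.38 zax [ 1.e-03 -3.e-04 -1.e+00]
```

```bash
python3 -m jog '{"delta_rot":[[0,0,0],[0,0,0],[0,0,0],[0,0,0],[0,0,0],[0,0,0],[0,0,0],[0,0,0],[0,0,0],[0,0,0]],"travel":[[0,0,0],[0,0,0],[0,0,0],[0,0,0],[0,0,0],[0,0,0],[0,0,0],[0,0,0],[0,0,0],[0,0,0]],"claw":[0.2,0,0,0,0,0,0,0,0,0]}';python3 -c "
from h import *
to(492.5,-38,48)"
```

```text
clock: 14.47
position: [493.3, -38.7, 50.0]
orientation: [-3.141, 0.038, -0.0]
wrist_force: [-0.2, 5.4, 2.4]
width: 12.9
gripper_force: 61.9
tool delta [-0.8 -0.7  2. ] yaw -1.38 pos [493.3 -38.7  50. ] w 12.9 F [-0.2  5.4  2.4] M [ 0.85 -0.12  0.05] t 14.4667 q6 1.38 zax [ 1.e-04  2.e-04 -1.e+00]
```

```bash
python3 -m jog '{"delta_rot":[[0,0,0],[0,0,0],[0,0,0],[0,0,0],[0,0,0],[0,0,0],[0,0,0],[0,0,0],[0,0,0],[0,0,0]],"travel":[[0,-0.4,1],[0,0,1],[0,0,1],[0,0,1],[0,0,1],[0,0,1],[0,0,0],[0,0,0],[0,0,0],[0,0,0]],"claw":[0,0,0,0,0,0,0,0,0,0]}';python3 -c "
from h import *
to(492.5,-38,42)"
```

```text
clock: 15.3
position: [493.4, -38.6, 44.3]
orientation: [3.141, -0.038, 0.001]
wrist_force: [-1.4, 4.8, 11.4]
width: 12.7
gripper_force: 63.1
tool delta [-0.9 -0.6  2.3] yaw -1.38 pos [493.4 -38.6  44.3] w 12.7 F [-1.4  4.8 11.4] M [ 0.88  0.17 -0.01] t 15.3 q6 1.38 zax [ 4.e-04 -1.e-04 -1.e+00]
```

```bash
python3 -m jog '{"delta_rot":[[0,0,0],[0,0,0],[0,0,0],[0,0,0],[0,0,0],[0,0,0],[0,0,0],[0,0,0],[0,0,0],[0,0,0]],"travel":[[0,0,1],[0,0,0.5],[0,0,0],[0,0,0],[0,0,0],[0,0,0],[0,0,0],[0,0,0],[0,0,0],[0,0,0]],"claw":[0,0,0,0,0,0,0,0,0,0]}';python3 -c "
from h import *
to(492.5,-38,42)"
```

```text
clock: 16.13
position: [493.4, -38.6, 44.0]
orientation: [3.141, -0.038, 0.002]
wrist_force: [-4.4, 6.5, 29.9]
width: 12.5
gripper_force: 65.9
tool delta [-1.  -0.6  2. ] yaw -1.38 pos [493.4 -38.6  44. ] w 12.5 F [-4.4  6.5 29.9] M [ 1.    0.88 -0.  ] t 16.1333 q6 1.38 zax [ 1.4e-03 -3.0e-04 -1.0e+00]
```

```bash
python3 -m jog '{"delta_rot":[[0,0,-3],[0,0,-3],[0,0,-3],[0,0,-3],[0,0,-3],[0,0,-3],[0,0,-3],[0,0,-3],[0,0,-3],[0,0,0]],"travel":[[0,-0.4,-0.3],[0,0,0],[0,0,0],[0,0,0],[0,0,0],[0,0,0],[0,0,0],[0,0,0],[0,0,0],[0,0,0]],"claw":[0,0,0,0,0,0,0,0,0,0]}';python3 -c "
from h import *
to(493.4,-38.6,44)"
```

```text
clock: 16.97
position: [493.6, -38.6, 44.0]
orientation: [3.061, 0.701, 0.002]
wrist_force: [-4.3, 1.3, 25.8]
width: 12.4
gripper_force: 65.1
tool delta [-0.1 -0.1  0. ] yaw 25.8 pos [493.6 -38.6  44. ] w 12.4 F [-4.3  1.3 25.8] M [ 0.13  0.79 -0.02] t 16.9667 q6 0.91 zax [ 1.6e-03 -6.0e-04 -1.0e+00]
```

```bash
python3 -m jog '{"delta_rot":[[0,0,-3],[0,0,-3],[0,0,-3],[0,0,-3],[0,0,-3],[0,0,-3],[0,0,-3],[0,0,-3],[0,0,-3],[0,0,-3]],"travel":[[0,0,0],[0,0,0],[0,0,0],[0,0,0],[0,0,0],[0,0,0],[0,0,0],[0,0,0],[0,0,0],[0,0,0]],"claw":[0,0,0,0,0,0,0,0,0,0]}';python3 -c "
from h import *
to(493.4,-38.6,44)"
```

```text
clock: 17.8
position: [493.8, -38.7, 44.1]
orientation: [2.776, 1.468, 0.002]
wrist_force: [-4.5, 0.9, 26.2]
width: 13.2
gripper_force: 65.0
tool delta [-0.1 -0.4  0.1] yaw 55.75 pos [493.8 -38.7  44.1] w 13.2 F [-4.5  0.9 26.2] M [ 0.06  0.67 -0.13] t 17.8 q6 0.39 zax [ 2.2e-03 -8.0e-04 -1.0e+00]
```

```bash
python3 -m jog '{"delta_rot":[[0,0,-3],[0,0,-3],[0,0,-3],[0,0,-3],[0,0,-3],[0,0,-2],[0,0,-1],[0,0,0],[0,0,0],[0,0,0]],"travel":[[0,0,0],[0,0,0],[0,0,0],[0,0,0],[0,0,0],[0,0,0],[0,0,0],[0,0,0],[0,0,0],[0,0,0]],"claw":[0,0,0,0,0,0,0,0,0,0]}';python3 -c "
from h import *
to(493.4,-38.6,44)"
```

```text
clock: 18.63
position: [494.0, -38.8, 44.1]
orientation: [2.514, 1.881, 0.002]
wrist_force: [-2.2, 1.0, 24.3]
width: 12.6
gripper_force: 65.0
tool delta [-0.  -0.6  0.1] yaw 73.6 pos [494.  -38.8  44.1] w 12.6 F [-2.2  1.  24.3] M [ 0.14  0.53 -0.11] t 18.6333 q6 0.08 zax [ 2.5e-03 -8.0e-04 -1.0e+00]
```

```bash
python3 -m jog '{"delta_rot":[[0,0,-1],[0,0,-1],[0,0,0],[0,0,0],[0,0,0],[0,0,0],[0,0,0],[0,0,0],[0,0,0],[0,0,0]],"travel":[[0,0,0],[0,0,0],[0,0,0],[0,0,0],[0,0,0],[0,0,0],[0,0,0],[0,0,0],[0,0,0],[0,0,0]],"claw":[0,0,0,0,0,0,0,0,0,0]}';python3 - <<'E'
from h import *
to(493.4,-38.6,44)
t,dt=snapshot("top"); s,ds=snapshot("side")
a=cv2.resize(t[200:290,310:410,::-1],(330,300)); b=cv2.resize(s[160:330,170:290,::-1],(212,300)); c=cv2.resize(s[170:220,205:260,::-1],(250,227)); c=np.vstack([c,np.zeros((73,250,3),np.uint8)]); cv2.imwrite("pics/c4.png",np.hstack([a,b,c]))
E
```

```text
clock: 19.47
position: [494.0, -38.8, 44.1]
orientation: [2.481, 1.924, 0.002]
wrist_force: [-2.9, 1.4, 24.5]
width: 12.5
gripper_force: 65.0
tool delta [ 0.  -0.6  0.1] yaw 75.6 pos [494.  -38.8  44.1] w 12.5 F [-2.9  1.4 24.5] M [ 0.21  0.51 -0.08] t 19.4667 q6 0.04 zax [ 2.5e-03 -8.0e-04 -1.0e+00]
```

View pics/c4.png

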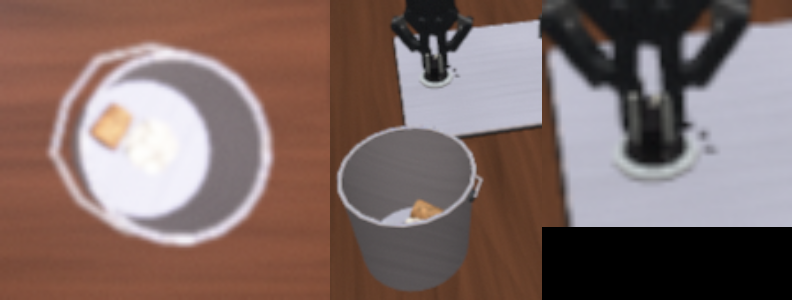

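Both scraps are in the caddy, and the knob is gripped, pressed onto its stop (24 N) and turned 77° (1.34 rad) with the spring torque felt. Handing in.

```bash
python3 -c "
from plant import ticket
print(ticket.sign_off())"
```

```text
the job is handed in; nothing more can be done
None
```

I put the paper ball and then the cork into the caddy, and the job was handed in at about 19.5 s with the gripper still holding the knob pressed onto its stop and turned about 1.34 rad (tool turn) to the lighting position.

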